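# Set and start the curing lamp

## Task

A varnished clay lamp is waiting under the hood of the curing lamp on the craft table; set the curing lamp going with the white keys on its deck. Press the square key fully down and let it spring back up, then press the long bar-shaped key fully down and let it spring back up. Only one key may be down at a time, and neither of the two round keys may be pressed.

Things in the scene. Friction and masses are not known exactly. Their poses are not given: they have to be found in the camera images.
- square_key_top (a point): Square white key, 34 x 34 mm, pressed first. The four keys stand at the corners of a 66 mm square on the cream curing lamp's 180 mm deck; which is where varies. Top 65 mm above the table, 20 mm above the deck; goes straight down 8 mm to a hard stop and springs back; 1 N starts it, 4.5 N holds it fully down. Point: centre of its top face; z up, x and y along the deck's edges.
- bar_key_top (a point): Long bar-shaped white key, 20 x 50 mm (long along the deck's y), pressed second. The lamp's hood, 112 mm high, is beside the deck on its +y side, 80 mm or more from every key's centre. Top 65 mm above the table, 20 mm above the deck; goes straight down 8 mm to a hard stop and springs back; 1 N starts it, 4.5 N holds it fully down. Point: centre of its top face; z up, x and y along the deck's edges.
- big_round_key_top (a point): The large round white key, 34 mm across, not to be pressed. Top 65 mm above the table, 20 mm above the deck; goes straight down 8 mm to a hard stop and springs back; 1 N starts it, 4.5 N holds it fully down. Point: centre of its top face; z up, x and y along the deck's edges.
- small_round_key_top (a point): The small round white key, 20 mm across, not to be pressed. Top 65 mm above the table, 20 mm above the deck; goes straight down 8 mm to a hard stop and springs back; 1 N starts it, 4.5 N holds it fully down. Point: centre of its top face; z up, x and y along the deck's edges.

How it is judged:
By the outcome, as a careful person would: the job done as asked, in the order asked, and still so for the second after the job is handed in, with the robot touching nothing.
It also fails if it takes over 29 s, if anything falls off the work surface, if the arm or the gripper's body presses on something with over 40 N, if the wrist force passes 120 N, or if a joint passes its speed limit or range.

## Robot

A 6-joint arm with a two-finger parallel gripper is mounted at the origin on the work surface. World frame = base frame: x ahead of the robot, y to its left, z up, the work surface at z = 0. Lengths are in m, angles in rad, forces in N, time in s.
With the tool pointing down it reaches from about 0.35 to 0.775 m from the base axis. Payload 7.3 kg.
Tool frame: the origin (TCP) lies at the very end of the fingers, on their centre line; the grasp point (between the pads) lies 19 mm behind it; z points along the fingers, y is the line along which they close (so a half turn about z gives the same grasp; the last joint's range is limited). The gripper opens to 92 mm and grips with 3 to 60 N. Pads are 19 mm wide; open, the fingers measure 130 mm over their backs; the gripper's body (75 mm by 190 mm) begins 47 mm behind the grasp point.
Start: joints at [-1.283, 0.342, 1.524, -0, 1.275, -0.146], TCP at [0.221, -0.476, 0.227] pointing down, gripper open.
Joint ranges: [-2.53, 2.53], [-0.77, 2.02], [0.04, 2.7], [-1, 4.14], [0.28, 2.66], [-3.11, 3.11]. Speed limits (rad/s): [2.57, 2.57, 3.14, 3.14, 3.14, 3.14].

## Interface

Orientations are given as [roll, pitch, yaw] about the fixed x, y, z axes, in that order (R = Rz(yaw) Ry(pitch) Rx(roll)).
In Python, from cell import robot gives the robot as it stands.
- The arm moves only by the tool apply_moves, never from a script. Its argument "motion" is text: rows parted by semicolons, each of 7 numbers parted by spaces: the opening in per cent of the stroke, from 0 (shut) to 100 (fully open), then the shift along the tool's x, y, z in cm, then the turn, a rotation vector about the tool's x, y, z in rad. A call has 1 to 20 rows; each row shifts and turns the commanded pose from where the row before left it, along the tool's axes as they then stand; what a row does not reach is not made up. A row lasts 1/8 s, in which the tool goes at most 62.5 mm and 10.7 degrees, less where a joint would pass 70% of its speed; a pose out of reach is approached as far as the arm can. A call with a gripper value outside its range is refused whole. The fingers move at their own pace and stop on an object; "force" is the grip in N (left out, the last holds). Time passes only in rows, so rows that do not move let the fingers close. It gives the time, the measured TCP pose, the force, the opening and the grip force at its end, in the units of the state.
- robot.observe(): the state, without advancing time (a new reading comes with each control period).
- robot.read_camera(name): name is "scene" or "top" or "wrist"; returns a dict with "img" (400x640x3 uint8, red, green, blue), "fovy" (degrees; the focal length in pixels is half the picture's height over the tangent of half this angle, whatever the lens; pixels are square), "cx", "cy" (the principal point, pixels), "R" (3x3) and "t" (3): a world point X has camera coordinates R X + t; the wrist camera has in their place "hand_eye" (4x4, takes a point from camera to tool coordinates, whose origin is the TCP and whose axes are the flange's). Camera axes: x right, y down, z forward; pixel columns grow to the right and rows downward; lengths in m; the calibration is good to about 2 mm. A picture is of the moment at which its call begins: read the wrist's pose just before it. There is no depth.
- robot.hand_in(): hands the job in; it is judged then, once.
Trained networks look in a picture, given as the dict that the camera call returned (one of the last four; its "shot" number tells which), for a name from the list of things; names that differ only in an ending like _2 or _b are one class to them, and where a whole thing is asked for, a point or a joint stands for the part that bears it (a point fixed in the world has none). Each returns a list of dicts, best first, with "score" (0 to 1); they miss things now and then, are a little off and sometimes report something else, mostly with a low value. They report only what shows in the picture. A call takes as long as a camera call.
- robot.search_frame(target, picture): "centre" ([x, y, z] in m, in world coordinates, good to about 4 mm: the middle of the surface that is visible of it).
- robot.trace(target, picture): "pixels" (400x640 bool, what is visible of it).
The state is a dict: "time": time; "qpos": joint angles; "qvel": joint speeds; "joint_efforts": joint torques, N m; "tool_pos": TCP position; "tool_rot": TCP orientation; "contact_force": force on the tool from outside, world axes, zero at the start; "torque": the same for the moment, N m; "opening": finger opening in m; "grip_force": force on a finger pad.
Only numpy, scipy, OpenCV 4.12 (cv2) and the standard library are available. Lean on these libraries where they do the work, as an engineer would, in place of code of your own. Each camera call takes 0.05 s, during which the arm holds its last target. There are 200 camera calls.

## Working session

There is one attempt and no reset: what is moved stays moved. The work goes in short steps, Python scripts to look and compute and a tool call to move; the robot and the scene stay as the last step left them, time stands still between calls to the robot, and variables do not carry over. Pictures are saved under pics/ and viewed, at most 10 in all, crops included, and the job is handed in when it is done.

Besides the shell and the picture viewer there is one more tool, called after "Request:" by a JSON object that holds its "method" and its "body". apply_moves: Moves the arm, as the interface text tells. Its arguments: {"type":"object","properties":{"motion":{"type":"string"},"force":{"type":"number"}},"required":["motion"]}

```bash
mkdir -p pics; python3 - <<'E'
from cell import robot
import cv2,numpy as np
s=robot.observe();print(s['time'],s['tool_pos'],s['tool_rot'],s['opening'])
for c in ['top','scene']:
    p=robot.read_camera(c)
    cv2.imwrite(f'pics/{c}.png',p['img'][...,::-1])
    for n in ['square_key_top','bar_key_top','big_round_key_top','small_round_key_top']:
        for d in robot.search_frame(n,p)[:2]:
            X=np.array(d['centre']);q=p['R']@X+p['t'];f=200/np.tan(np.radians(p['fovy']/2))
            print(c,n,X.round(4),round(d['score'],2),(f*q[:2]/q[2]+[p['cx'],p['cy']]).round())
E
```

```text
0.0 [ 0.22055821 -0.47597676  0.22604943] [-3.14009325e+00 -1.97893288e-04  4.33770693e-01] 0.09241806172949689
top square_key_top [0.5989 0.0058 0.0654] 0.62 [341. 185.]
top bar_key_top [ 0.629  -0.0496  0.0668] 0.82 [376. 166.]
top big_round_key_top [ 0.5347 -0.014   0.0674] 0.92 [355. 225.]
scene square_key_top [ 0.5665 -0.0745  0.0626] 0.36 [271. 258.]
scene bar_key_top [ 0.6301 -0.0533  0.0606] 0.64 [315. 277.]
scene bar_key_top [ 0.569  -0.0767  0.0602] 0.62 [271. 261.]
scene big_round_key_top [ 0.5414 -0.0139  0.0651] 0.89 [290. 220.]
```

View pics/top.png

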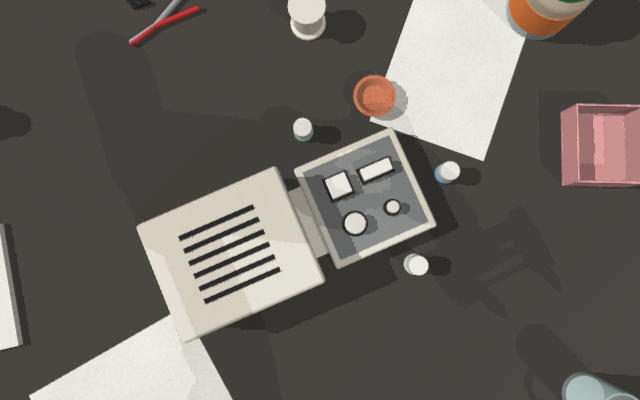

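View pics/scene.png

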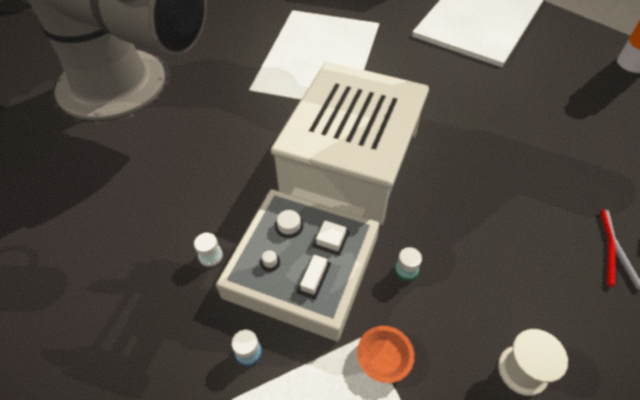

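The top view shows the hood at lower left. On the deck are the square key (338,185), bar (376,169), big round (355,223) and small round (393,207), so the deck is turned about 0.40 rad. The scene view agrees: square (331,236), bar (314,275). The network's second scene hits near (271,260) are actually the small round key, so I'm ignoring them. Next I'll move above the square key with the fingers shut.

Request:
{"method": "apply_moves", "body": {"motion": "0 4.5 -2.3 0 0 0 0;0 4.5 -2.3 0 0 0 0;0 4.5 -2.3 0 0 0 0;0 4.5 -2.3 0 0 0 0;0 4.5 -2.3 0 0 0 0;0 4.5 -2.3 0 0 0 0;0 4.5 -2.3 0 0 0 0;0 4.5 -2.3 0 0 0 0;0 4.5 -2.3 0 0 0 0;0 4.5 -2.3 0 0 0 0;0 4.5 -2.3 1 0 0 0;0 4.5 -2.3 1 0 0 0;0 0 0 0 0 0 0;0 0 0 0 0 0 0", "force": 20}}

```text
time: 2.25
tool_pos: [0.5944, 0.0009, 0.2065]
tool_rot: [3.141, 0.001, 0.434]
contact_force: [-0.1, -0.3, -0.2]
opening: 0.0002
grip_force: 0.0
```

```bash
python3 - <<'E'
from cell import robot
import cv2,numpy as np
from scipy.spatial.transform import Rotation as Ro
s=robot.observe();T=np.array(s['tool_pos']);R=Ro.from_euler('xyz',s['tool_rot']).as_matrix()
print(s['time'],T,s['tool_rot'],s['opening'])
for c in ['wrist','top']:
    p=robot.read_camera(c); f=200/np.tan(np.radians(p['fovy']/2))
    if c=='wrist':
        H=np.array(p['hand_eye']);A=R@H[:3,:3];o=R@H[:3,3]+T
        cv2.imwrite('pics/w1.png',p['img'][...,::-1])
    else: A=np.array(p['R']).T;o=-A@p['t']
    for n in ['square_key_top','bar_key_top','big_round_key_top','small_round_key_top']:
        for d in robot.search_frame(n,p)[:2]: print(c,n,np.round(d['centre'],4),round(d['score'],2))
        for d in robot.trace(n,p)[:2]:
            m=np.argwhere(d['pixels']); u=m.mean(0)[::-1]
            r=A@np.array([(u[0]-p['cx'])/f,(u[1]-p['cy'])/f,1]); X=o+r*(.065-o[2])/r[2]
            print('  trace',u.round(),len(m),X.round(4),round(d['score'],2),'tool shift cm',(R.T@(X-T)*100).round(2))
E
```

```text
2.25 [0.5944087  0.00094124 0.20650955] [3.14148877e+00 7.83493544e-04 4.34382850e-01] 0.0002412521865776537
wrist square_key_top [0.6024 0.0128 0.0654] 0.66
  trace [320. 171.] 1368 [0.6025 0.0116 0.065 ] 0.79 tool shift cm [ 1.2  -0.63 14.15]
wrist bar_key_top [ 0.6221 -0.0478  0.065 ] 0.66
  trace [390. 173.] 1218 [ 0.6271 -0.0477  0.065 ] 0.81 tool shift cm [ 0.93  5.79 14.15]
wrist big_round_key_top [ 0.5559 -0.0087  0.0678] 0.67
  trace [317. 224.] 280 [ 0.5531 -0.0077  0.065 ] 0.76 tool shift cm [-4.1  -0.96 14.15]
wrist small_round_key_top [ 0.5659 -0.0699  0.0631] 0.56
  trace [383. 232.] 162 [ 0.5725 -0.0692  0.065 ] 0.64 tool shift cm [-4.93  5.44 14.16]
top big_round_key_top [ 0.5371 -0.0152  0.0654] 0.78
  trace [355. 224.] 384 [ 0.5376 -0.0135  0.065 ] 0.72 tool shift cm [-5.75 -1.08 14.16]
  trace [392. 207.] 138 [ 0.5627 -0.0735  0.065 ] 0.67 tool shift cm [-6.    5.42 14.16]
```

View pics/w1.png

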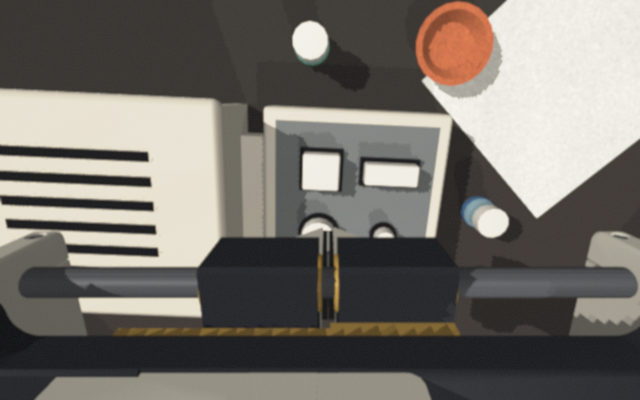

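The wrist view shows the square key at (321,171) and the bar at (390,173), both consistent with the top view. I'll turn 0.04 rad to line up with the deck, shift, and come down to just above the square.

Request:
{"method": "apply_moves", "body": {"motion": "0 1.0 -0.7 2 0 0 0.04;0 0 0 4 0 0 0;0 0 0 4 0 0 0;0 0 0 2.5 0 0 0;0 0 0 1 0 0 0;0 0 0 0 0 0 0"}}

```text
time: 3.9
tool_pos: [0.6008, 0.0116, 0.0716]
tool_rot: [-3.141, 0.0, 0.394]
contact_force: [0.6, -0.5, 1.7]
opening: 0.0004
grip_force: 0.0
```

```bash
python3 - <<'E'
from cell import robot
import cv2
for c in ['scene','wrist']:
    i=robot.read_camera(c)['img'][...,::-1]
    if c=='scene': i=cv2.resize(i[150:340,180:420],None,fx=3,fy=3)
    else: cv2.imwrite('pics/w2.png',i)
    if c=='scene': cv2.imwrite('pics/s2.png',i)
E
```

```text
(no output)
```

View pics/s2.png

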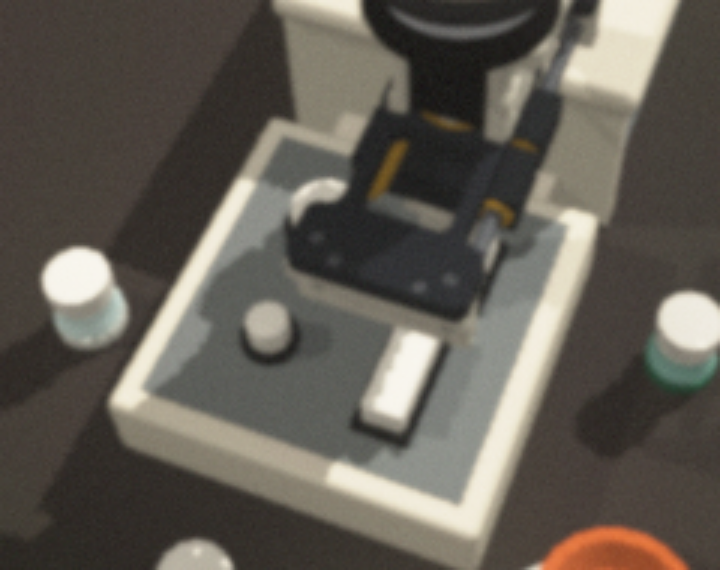

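View pics/w2.png

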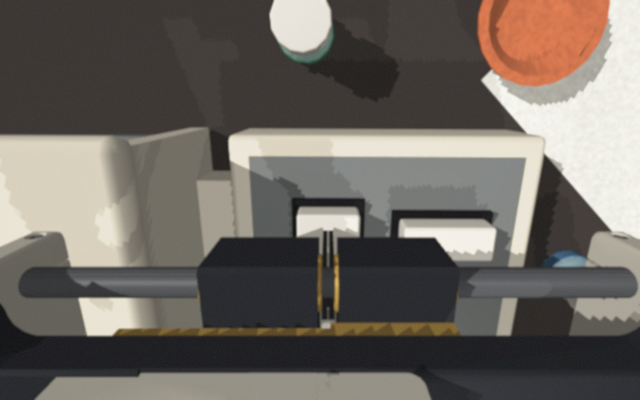

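The fingertips are right over the square key at 7 mm, and the other keys are clear. Now I'll press gently.

Request:
{"method": "apply_moves", "body": {"motion": "0 0 0 0.5 0 0 0;0 0 0 0.3 0 0 0;0 0 0 0.3 0 0 0;0 0 0 0.2 0 0 0;0 0 0 0 0 0 0;0 0 0 0 0 0 0"}}

```text
time: 4.75
tool_pos: [0.6011, 0.0115, 0.059]
tool_rot: [3.141, -0.001, 0.394]
contact_force: [0.0, 0.9, 3.7]
opening: 0.0003
grip_force: 1.8
```

Request:
{"method": "apply_moves", "body": {"motion": "0 0 0 0.2 0 0 0;0 0 0 0.1 0 0 0;0 0 0 0 0 0 0;0 0 0 0 0 0 0"}}

```text
time: 5.25
tool_pos: [0.6012, 0.0115, 0.0571]
tool_rot: [3.141, -0.001, 0.394]
contact_force: [-2.6, 0.5, 13.4]
opening: 0.0005
grip_force: 6.3
```

The key bottomed at z = 0.057 with 13 N. I'll lift off and go above the bar.

Request:
{"method": "apply_moves", "body": {"motion": "0 0 0 -1 0 0 0;0 0 0 -2 0 0 0;0 0 3.2 0 0 0 0;0 0 3.3 0 0 0 0;0 0 0 1.5 0 0 0;0 0 0 0.3 0 0 0;0 0 0 0 0 0 0"}}

```text
time: 6.12
tool_pos: [0.6249, -0.0474, 0.0669]
tool_rot: [-3.14, 0.002, 0.395]
contact_force: [-0.5, -1.0, 0.9]
opening: 0.0005
grip_force: 0.0
```

```bash
python3 - <<'E'
from cell import robot
import cv2,numpy as np
s=robot.read_camera('scene')['img'][150:340,180:420,::-1]
w=robot.read_camera('wrist')['img'][100:290,200:560,::-1]
cv2.imwrite('pics/c3.png',np.vstack([cv2.resize(s,(380,300)),cv2.resize(w,(380,200))]))
E
```

```text
(no output)
```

View pics/c3.png

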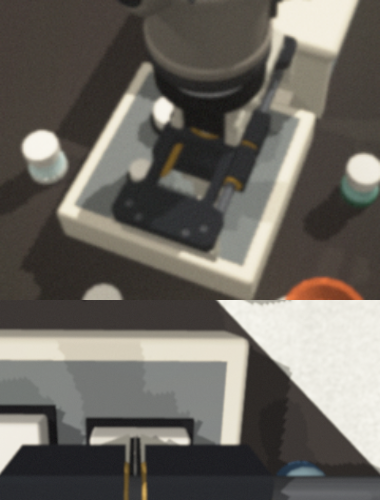

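The fingers are centred over the bar (bar centre at column 140, finger gap at 137 in the crop), and the square is back up. Next I'll press the bar.

Request:
{"method": "apply_moves", "body": {"motion": "0 0 0 0.3 0 0 0;0 0 0 0.3 0 0 0;0 0 0 0.3 0 0 0;0 0 0 0.2 0 0 0;0 0 0 0.1 0 0 0;0 0 0 0 0 0 0;0 0 0 0 0 0 0"}}

```text
time: 7.1
tool_pos: [0.6261, -0.0481, 0.0571]
tool_rot: [3.141, -0.001, 0.394]
contact_force: [-2.8, 3.7, 11.2]
opening: 0.0005
grip_force: 5.4
```

It's fully down with 11 N, so I'll lift well clear.

Request:
{"method": "apply_moves", "body": {"motion": "0 0 0 -1 0 0 0;0 0 0 -3 0 0 0;0 0 0 -4 0 0 0;0 0 0 -4 0 0 0;0 0 0 0 0 0 0;0 0 0 0 0 0 0"}}

```text
time: 7.85
tool_pos: [0.6251, -0.0487, 0.1749]
tool_rot: [-3.141, 0.002, 0.394]
contact_force: [0.2, -0.7, -0.7]
opening: 0.0007
grip_force: 0.0
```

```bash
python3 - <<'E'
from cell import robot
import cv2
cv2.imwrite('pics/s4.png',cv2.resize(robot.read_camera('scene')['img'][150:340,180:420,::-1],None,fx=2,fy=2))
E
```

```text
(no output)
```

View pics/s4.png

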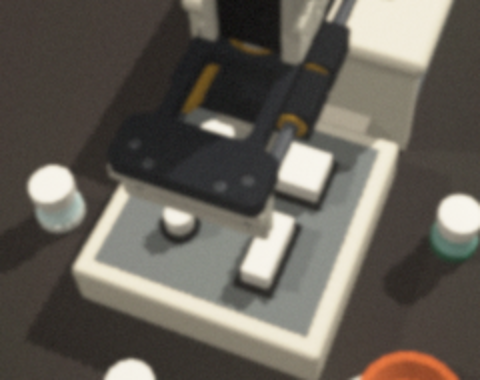

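The keys in view are up (square at (305,170), bar at (268,250)) and the arm is clear of everything.

```bash
python3 -c "
from cell import robot
print(robot.hand_in())"
```

```text
the job is handed in; nothing more can be done
None
```

I pressed the square key and then the bar key fully down and let each spring back up, didn't press either round key, and handed the job in at about 8 s with the arm clear; no verdict was returned.

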